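# Screw the filler cap onto the coolant tank by feel

### The arm

A 6-joint arm with a two-finger parallel gripper is mounted at the origin on the work surface. World frame = base frame: x ahead of the robot, y to its left, z up, the work surface at z = 0. Lengths are in m, angles in degrees, forces in N, time in s.
With the tool pointing down it reaches from about 0.35 to 0.725 m from the base axis. Payload 6 kg.
Tool frame: the origin (TCP) lies midway between the tips of the shut fingers; the grasp point (between the pads) lies env.grip_point_offset behind it (env.grip_point_offset is the distance from the TCP to the grasp point, in m); x points along the fingers, z is the direction in which the jaws open and shut, and the axes are right-handed (so a half turn about x gives the same grasp; the last joint's range is limited). The gripper opens to 85 mm and grips with 20 to 120 N. Pads are 22 mm wide; open, the fingers measure 114 mm over their backs; the gripper's body (76 mm by 85 mm) begins 54 mm behind the grasp point. The pads swing forward as they close: fully open they stand 13 mm farther back than shut.
Start: joints at [96.24, 2.303, 4.859, 0, -92.561, -19.12], TCP at [0.134, 0.585, 0.2] pointing down, gripper open.
Joint ranges: [-146.85, 146.85], [-73.84, 115.35], [-62.03, 85.46], [-188.31, 113.3], [-161.28, -10.13], [-171.36, 171.36]. Speed limits (degrees/s): [147.25, 147.25, 172.46, 180, 180, 180].

### API

Orientations are given as [roll, pitch, yaw] about the fixed x, y, z axes, in that order (R = Rz(yaw) Ry(pitch) Rx(roll)).
In Python, from plant import env gives the robot as it stands.
- The arm moves only by the tool send_rows, never from a script. Its argument "series" is a list of rows, each a list of 5 numbers: the shift along the world's x, y, z in mm, then the turn about the world's z in degrees, then the gripper's target within -1 to 1 (fully open at 1, half-way at 0, shut at -1). A call has 1 to 12 rows; each row is the pose to reach, as a shift and turn from the pose measured when the call began; what a row does not reach only later rows make up. A row lasts 1/10 s, in which the tool goes at most 50 mm and 8.59 degrees, less where a joint would pass 70% of its speed; a pose out of reach is approached as far as the arm can. A call with a gripper value outside its range is refused whole. The fingers move at their own pace and stop on an object; "force" is the grip in N (left out, the last holds). Time passes only in rows, so rows that repeat a pose let the fingers close. It gives the time, the measured TCP pose, the force and the opening at its end, in the units of the state.
- env.get_state(): the state, without advancing time (a new reading comes with each control period).
- env.camera(name): name is "scene" or "top" or "wrist"; returns a dict with "color" (420x560x3 uint8, red, green, blue), "mtx" (3x3 intrinsics, pixels), "k1" (the pictures are not rectified: a ray, as slopes to the right and down, at radius r is drawn at 1 + k1 r^2 times it, then the intrinsics apply), "rvec" (rotation vector, rad) and "tvec" (3), from world to camera coordinates, as OpenCV has them. Camera axes: x right, y down, z forward; pixel columns grow to the right and rows downward; lengths in m; the calibration is good to about 2 mm. A picture is of the moment at which its call begins. There is no depth.
- env.hand_in(): hands the job in, once; it reports no verdict.
The state is a dict: "time": time; "q": joint angles; "qd": joint speeds; "joint_torque": joint torques, N m; "eef_pos": TCP position; "tcp_rot": TCP orientation; "force": force on the tool from outside, world axes, zero at the start; "wrist_torque": the same for the moment, N m; "width": finger opening in m.
Only numpy, scipy, OpenCV 4.12 (cv2) and the standard library are available. Lean on these libraries where they do the work, as an engineer would, in place of code of your own. Each camera call takes 0.05 s, during which the arm holds its last target.

### The job

Take the filler cap from the pipe offcut it is parked in, set it upright in the filler neck of the coolant tank and screw it clockwise until its flange lies flush on the neck's rim, then let go. The thread starts cannot be lined up by eye: they are found by turning the cap backward (anticlockwise) under light downward pressure until it drops, and only then will it screw forward; never force it against the neck. Leave the other things on the bench where they are.

Things in the scene. Friction and masses are not known exactly. Their poses are not given: they have to be found in the camera images.
- cap: Black plastic filler cap, about 140 g, loose. Origin: centre of the underside of its round flange (64 mm across, 8 mm thick, z 0 to 8); z up along its axis, x along its grip bar. Below, a 26 mm stem down to z = -24, tapering to 16 mm at z = -30. At the start it hangs upright in the stand, flange on the pipe's rim.
- cap_bar (a point): Centre of the cap's upright grip bar, on the cap's axis 22.5 mm above its origin: straight bar 50 mm long (x), 14 mm wide (y), from z = 8 to z = 37 over the cap's origin. Pinch it across its width from above.
- cap_lugs (a point): On the cap's axis, 15.5 mm below its origin, at the middle of the three round thread lugs: each 5 mm thick, sticking out radially to 22 mm from the axis, at 0, 120 and 240 degrees from the cap's +x.
- stand: Where the cap is parked: steel pipe offcut (outer 61 mm, bore 52 mm) upright on a 80 x 80 x 8 mm foot plate, fixed. Origin: centre of the underside; rim at z = 44 mm.
- tank: Grey coolant tank, fixed, 170 x 220 x 105 mm (x, y, z), origin at the centre of its underside, which stands on the bench. On its top the filler neck at x = -30, y = -45 mm, and a wire handle 65 mm long, 23 mm high, at x = +30, y = +30 to +95 mm.
- neck: Grey plastic filler neck on the tank, fixed: upright tube, outer 58 mm, bore 49 mm, with a three-start right-hand thread inside. Origin: centre of its rim (top), 140 mm above the bench, z up. The cap is home when its origin is here, flange flush on the rim. Over 60 N of contact force of cap on neck harms the thread: turning freely takes about 0.1 N m, 0.3 N m means a stop or tight, 0.8 is too much.
- neck_ridges (a point): On the axis, 5.5 mm below the rim, level with the flat tops of the three thread ridges (88 degrees long, 31 mm hole). Lugs lying on them: cap origin 12.5 mm over the rim (16 mm on the 6 degree wide stops at their ends). Turning backward (anticlockwise from above) slides the lugs, at most about 105 degrees, to the gaps; forward only runs them against the stops.
- neck_start (a point): On the axis, 15 mm below the rim: floor of the three gaps (thread starts, 32 degrees wide, 120 apart, angle unknown and different each time). Lugs drop 9.5 mm into them: cap origin 3 mm over the rim, free to turn 17 degrees. Forward (clockwise) then sinks the cap 0.075 mm/degree, play 1 mm: flush after 40 to 75 degrees, jammed tight soon after. Friction 0.5 to 0.7.
- wrench: a bystander: 180 mm steel wrench lying flat
- marker: a bystander: upright white bottle, 34 mm across, 115 mm high
- beaker: a bystander: open green plastic cup, 68 mm across, 95 mm high
- spool: a bystander: spool of wire lying flat, 130 mm across, 56 mm high
- square: a bystander: triangular steel welding square lying flat, about 100 mm, 15 mm thick
- carton: a bystander: open cardboard box 160 x 180 x 60 mm
- bracket: a bystander: small bent steel bracket 60 x 50 x 44 mm
- clamp: a bystander: locking pliers lying flat, 150 mm long
Mind the look-alikes: they are no part of the job. Leave any blue look-alike of the cap alone.

How it is judged:
By the outcome, as a careful person would: the job done as asked, in the order asked, and still so for the second after the job is handed in, with the robot touching nothing.
It also fails if it takes over 64 s, if anything falls off the work surface, if the arm or the gripper's body presses on something with over 40 N, if the wrist force passes 120 N, or if a joint passes its speed limit or range.

## Working session

There is one attempt and no reset: what is moved stays moved. The work goes in short steps, Python scripts to look and compute and a tool call to move; the robot and the scene stay as the last step left them, time stands still between calls to the robot, and variables do not carry over. Pictures are saved under pics/ and viewed, and the job is handed in when it is done.

Besides the shell and the picture viewer there is one more tool, called after "Emit:" as name(argument=value, ...), one argument or row to a line, values as JSON. send_rows: Moves the arm, as the interface text tells. Its arguments: {"type":"object","properties":{"series":{"type":"array","items":{"type":"array","items":{"type":"number"}}},"force":{"type":"number"}},"required":["series"]}

```bash
ls; mkdir -p pics; python3 - <<'E'
from plant import env
import cv2
print(env.grip_point_offset); s=env.get_state(); print(s)
for n in ("scene","top","wrist"):
    c=env.camera(n); cv2.imwrite(f"pics/{n}0.png",c["color"][:,:,::-1]); print(n,c["mtx"].tolist(),c["k1"],c["rvec"],c["tvec"])
E
```

```text
pics
0.0187
{'time': 0.0, 'q': array([ 9.62388453e+01,  2.33763313e+00,  4.80034112e+00, -2.73651822e-02,
       -9.25633775e+01, -1.91183251e+01]), 'qd': array([ 0.00025474,  0.06163121,  0.04792571, -0.06743403, -0.04469817,
        0.05061906]), 'joint_torque': array([-4.33994537e-04, -3.68199062e+01,  3.47400784e+01,  6.93194255e+00,
       -5.46167255e-03, -1.85501854e-07]), 'eef_pos': array([0.13358882, 0.58452041, 0.19866725]), 'tcp_rot': array([  3.92431722,  89.89568429, -98.95396264]), 'force': array([-0.83467983, -0.593055  , -0.94041394]), 'wrist_torque': array([ 0.04617262,  0.018601  , -0.00488214]), 'width': 0.08540014739237073}
scene [[438.325817083675, 0.0, 274.1823369154743], [0.0, 438.325817083675, 215.69417100169812], [0.0, 0.0, 1.0]] -0.051837805229876376 [ 2.32590744  1.07149348 -0.32136837] [-0.34191157 -0.27444691  1.62455987]
top [[496.2472516687942, 0.0, 286.1772568117818], [0.0, 496.2472516687942, 209.01143141391893], [0.0, 0.0, 1.0]] 0.02922071880267288 [ 2.15403202 -2.16230043  0.13891658] [-0.02143212  0.55695125  1.681776  ]
wrist [[309.19138878318313, 0.0, 285.6938745786043], [0.0, 309.19138878318313, 209.18811887432093], [0.0, 0.0, 1.0]] -0.06542653522009997 [-1.81675496  2.27958251  0.37243719] [ 0.59932119 -0.04193244  0.38064361]
```

View pics/scene0.png

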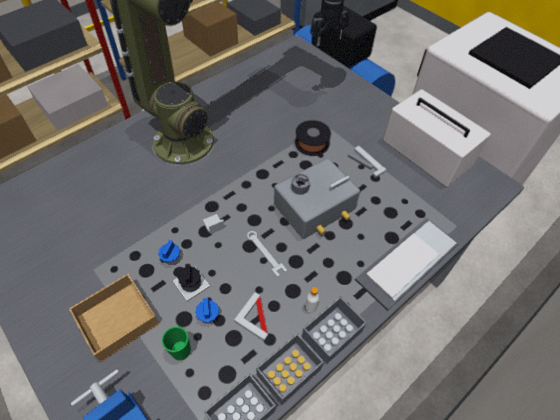

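View pics/top0.png

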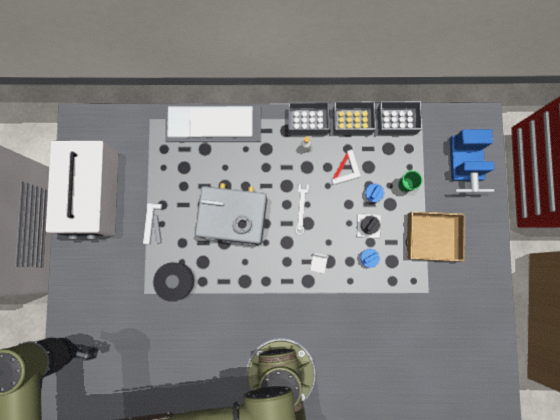

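View pics/wrist0.png

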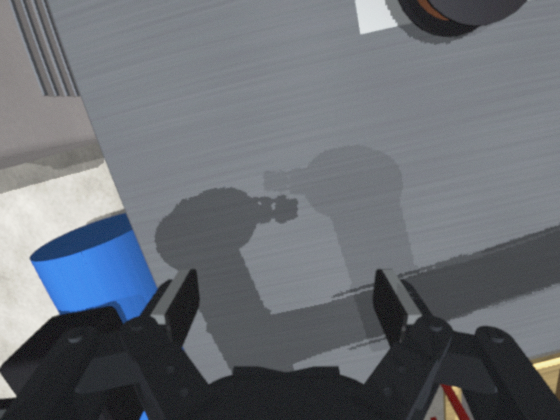

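```bash
cat > h.py <<'E'
import numpy as np, cv2
def ray(c,px):
    d=np.array([c["k1"],0,0,0.]); u=cv2.undistortPoints(np.array([[px]],float),c["mtx"],d)[0,0]
    R=cv2.Rodrigues(np.array(c["rvec"],float))[0]; t=np.array(c["tvec"],float).ravel()
    return -R.T@t, R.T@np.array([u[0],u[1],1])
def onz(c,px,z):
    o,d=ray(c,px); return o+d*(z-o[2])/d[2]
def tri(l):
    A=np.zeros((3,3));b=np.zeros(3);P=[]
    for c,px in l:
        o,d=ray(c,px); d=d/np.linalg.norm(d); M=np.eye(3)-np.outer(d,d); A+=M;b+=M@o;P.append((o,M))
    x=np.linalg.solve(A,b); return x,[float(np.linalg.norm(M@(x-o))) for o,M in P]
def proj(c,p):
    return cv2.projectPoints(np.array([p],float),np.array(c["rvec"],float),np.array(c["tvec"],float),c["mtx"],np.array([c["k1"],0,0,0.]))[0].reshape(-1,2)
def crop(im,x0,y0,w,h,f,name):
    cv2.imwrite(name,cv2.resize(im[y0:y0+h,x0:x0+w,::-1],None,fx=f,fy=f,interpolation=cv2.INTER_CUBIC))
E
python3 - <<'E'
from plant import env
from h import *
c=env.camera("scene"); t=env.camera("top")
a=c["color"];b=t["color"]
def cr(im,x0,y0,w,h,f): return cv2.resize(im[y0:y0+h,x0:x0+w,::-1],None,fx=f,fy=f,interpolation=cv2.INTER_CUBIC)
o=np.vstack([np.hstack([cr(a,145,235,65,50,6),cr(b,340,200,65,50,6)]),np.hstack([cr(a,270,160,65,50,6)[:, :390],cr(b,205,190,65,50,6)])])
cv2.imwrite("pics/crops1.png",o); print(o.shape)
E
```

```text
(600, 780, 3)
```

View pics/crops1.png

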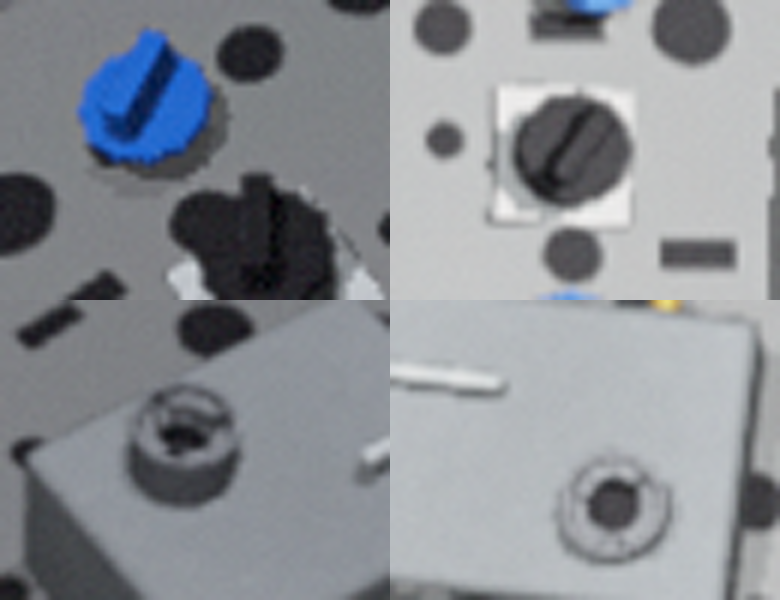

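```bash
python3 - <<'E'
from plant import env
from h import *
t=env.camera("top"); c=env.camera("scene"); w=env.camera("wrist")
print("cap",onz(t,(370,224.6),.052)); print("bar tri",tri([(t,(371,223.5)),(c,(188.5,270))]))
print("neck",onz(t,(241.8,224.3),.140)); print("neck tri",tri([(t,(241.8,224.3)),(c,(270+183/6-.4,160+128/6-.4))]))
o,d=ray(w,(285,209)); print(o,d, env.get_state()["eef_pos"])
# wrist axes
R=cv2.Rodrigues(np.array(w["rvec"],float))[0]; print(R)
for p in [(243-0,215)]: pass
# tank corners
for p in [(203,190),(266,193),(262,243),(197,238)]: print(onz(t,p,.105))
E
```

```text
cap [ 0.5000994  -0.30914443  0.052     ]
bar tri (array([ 0.50238209, -0.30442508,  0.08327764]), [0.0031276321121136512, 0.0031276321121137185])
neck [0.49435399 0.12042417 0.14      ]
neck tri (array([0.49647039, 0.12292258, 0.13488127]), [0.0026026789397400763, 0.0026026789397401743])
[0.21347261 0.56649577 0.37404146] [-0.31017679  0.07314178 -0.94786394] [0.13371489 0.58484209 0.19950776]
[[-2.22940005e-01 -9.74832162e-01  9.91869146e-05]
 [-9.23811634e-01  2.11304309e-01  3.19253119e-01]
 [-3.11239167e-01  7.10826621e-02 -9.47669476e-01]]
[0.6128372  0.25330194 0.105     ]
[0.60202976 0.04365534 0.105     ]
[0.43570442 0.05661917 0.105     ]
[0.45304757 0.27026764 0.105     ]
```

Emit:
send_rows(
  series=[
    [26, -40, 5, -8.5, 1],
    [52, -80, 10, -17, 1],
    [78, -120, 15, -25.5, 1],
    [104, -160, 20, -34, 1],
    [130, -200, 20, -42.5, 1],
    [156, -240, 20, -51, 1],
    [182, -280, 20, -59.5, 1],
    [208, -320, 20, -68, 1],
    [234, -360, 20, -76.5, 1],
    [260, -400, 20, -85, 1],
    [290, -440, 20, -93.5, 1],
    [316, -480, 20, -100, 1],
  ],
  force=40,
)

```text
time: 1.6
eef_pos: [0.4506, 0.103, 0.2199]
tcp_rot: [-105.4, 89.9, 51.4]
force: [0.3, 1.2, -0.2]
width: 0.0853
```

```bash
python3 - <<'E'
from plant import env
from h import *
import pickle
w=env.camera("wrist"); cv2.imwrite("pics/w1.png",w["color"][:,:,::-1]); pickle.dump(w,open("w1.pkl","wb"))
s=env.get_state(); print(s["q"],s["eef_pos"]); print(ray(w,(285,209)))
from scipy.spatial.transform import Rotation as Ro
print(Ro.from_euler("xyz",s["tcp_rot"],degrees=True).as_matrix().round(3))
E
```

```text
[ 37.36335911 -18.68415809 -11.92819617   0.10391647 -96.82292647
 -61.17775339] [0.4526682  0.09754442 0.21954671]
(array([0.41739238, 0.02699891, 0.3943782 ]), array([ 0.12947463,  0.29383572, -0.94704926]))
[[ 0.    -0.404 -0.915]
 [-0.002 -0.915  0.404]
 [-1.     0.002 -0.001]]
```

View pics/w1.png

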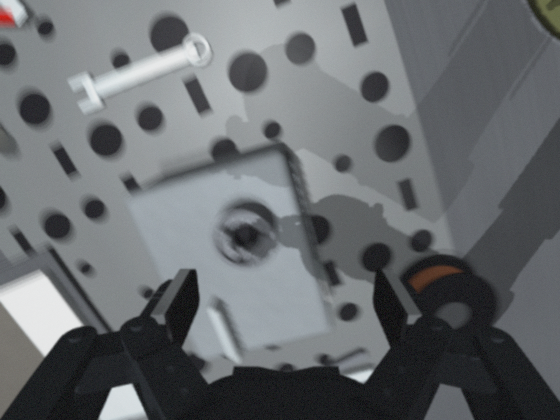

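Emit:
send_rows(
  series=[
    [5, -45, 0, 8.5, 1],
    [10, -90, 0, 17, 1],
    [15, -135, 0, 25.5, 1],
    [20, -180, 0, 34, 1],
    [25, -225, 0, 42.5, 1],
    [30, -270, 0, 51, 1],
    [35, -315, -5, 59.5, 1],
    [40, -360, -10, 68, 1],
    [45, -390, -15, 76.5, 1],
    [47, -406, -20, 78, 1],
    [47, -406, -20, 78, 1],
    [47, -406, -20, 78, 1],
  ],
)

```text
time: 2.85
eef_pos: [0.4993, -0.3092, 0.1987]
tcp_rot: [131.6, 90.0, 5.7]
force: [-0.2, 0.0, -0.1]
width: 0.0851
```

```bash
python3 - <<'E'
from plant import env
from h import *
import pickle
w=env.camera("wrist"); cv2.imwrite("pics/w2.png",w["color"][:,:,::-1]); pickle.dump(w,open("w2.pkl","wb"))
s=env.get_state(); print(s["q"],s["eef_pos"],s["time"],s["force"])
w1=pickle.load(open("w1.pkl","rb")); print("neck w1",onz(w1,(246,233),.14))
print(proj(w,(.5,-.309,.052)))
E
```

```text
[-1.21683132e+01  2.66786492e-01  2.76016140e+00 -6.00902624e-03
 -9.23946088e+01  6.62333345e+01] [ 0.49954916 -0.30869295  0.19936367] 2.9 [ 0.02431823  0.37958956 -0.01564188]
neck w1 [0.49314894 0.11301485 0.14      ]
[[285.05391051 185.48982726]]
```

View pics/w2.png

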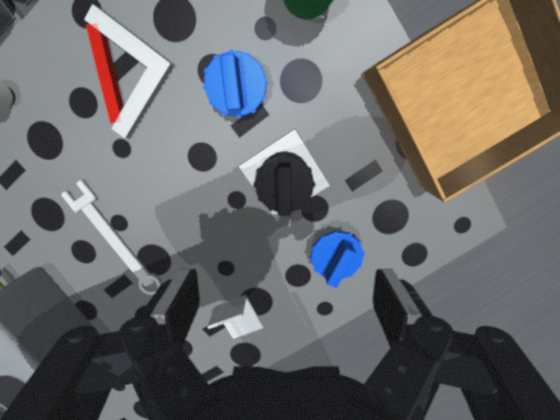

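```bash
python3 - <<'E'
from h import *
import pickle
w=pickle.load(open("w2.pkl","rb"))
im=w["color"]
g=np.clip(im[140:230,230:340].astype(float)*2.5,0,255).astype(np.uint8)
cv2.imwrite("pics/c2.png",cv2.resize(g[:,:,::-1],None,fx=6,fy=6,interpolation=cv2.INTER_CUBIC))
print(proj(w,(.4995,-.3087,.199)))
E
```

```text
[[284.39615921 244.86330952]]
```

View pics/c2.png

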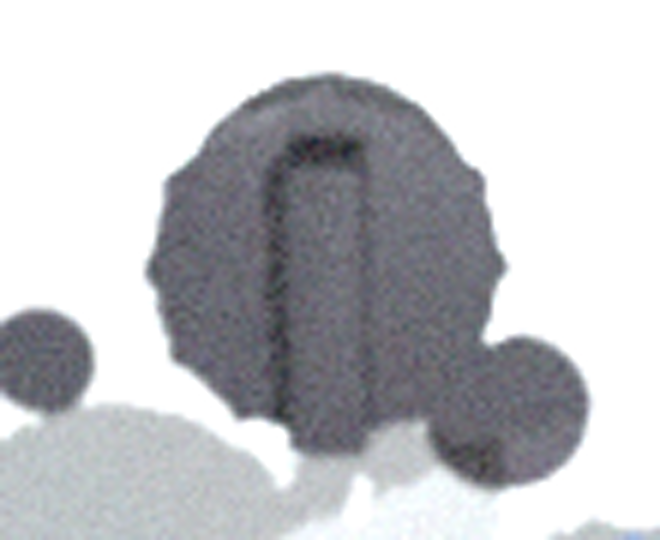

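```bash
python3 - <<'E'
from h import *
import pickle
w=pickle.load(open("w2.pkl","rb"))
f=lambda u,v:(230+(u+.5)/6-.5,140+(v+.5)/6-.5)
print("bar",onz(w,f(328,307),.081)); a=onz(w,f(328,163),.081);b=onz(w,f(330,452),.081); print(a,b,np.linalg.norm(a-b),np.degrees(np.arctan2(*(a-b)[[1,0]])))
l,r=onz(w,f(150,262),.052),onz(w,f(505,262),.052); print("flange w",np.linalg.norm(l-r),(l+r)/2, onz(w,f(328,75),.052))
# jaw direction
R=cv2.Rodrigues(np.array(w["rvec"]))[0]; print(np.degrees(np.arctan2(R[0,1],R[0,0])))
E
```

```text
bar [ 0.50206968 -0.30964112  0.081     ]
[ 0.52126234 -0.32358073  0.081     ] [ 0.48156434 -0.2951603   0.081     ] 0.04882265859108275 -35.59947761468147
flange w 0.06317076871470023 [ 0.50256448 -0.30968208  0.052     ] [ 0.5293088  -0.32922348  0.052     ]
-125.90882583977174
```

Emit:
send_rows(
  series=[
    [2.5, -0.8, -30, 0, 1],
    [2.5, -0.8, -60, 0, 1],
    [2.5, -0.8, -80, 0, 1],
    [2.5, -0.8, -80, 0, 1],
    [2.5, -0.8, -80, 0, 1],
  ],
)

```text
time: 3.4
eef_pos: [0.5024, -0.3092, 0.1207]
tcp_rot: [100.8, 89.8, -25.1]
force: [0.4, 0.6, 0.6]
width: 0.0853
```

```bash
python3 - <<'E'
from plant import env
from h import *
import pickle
w=env.camera("wrist"); pickle.dump(w,open("w3.pkl","wb"))
s=env.get_state(); print(s["eef_pos"],s["time"],s["force"]); print(proj(w,(.502,-.3096,.081)),proj(w,(.502,-.3096,.052)))
g=np.clip(w["color"].astype(float)*2.,0,255).astype(np.uint8); cv2.imwrite("pics/w3.png",g[:,:,::-1])
E
```

```text
[ 0.50286927 -0.30951479  0.12152471] 3.45 [-0.26942072 -0.21746984  0.09642022]
[[286.18373537 221.91759905]] [[286.17420547 209.49330858]]
```

View pics/w3.png

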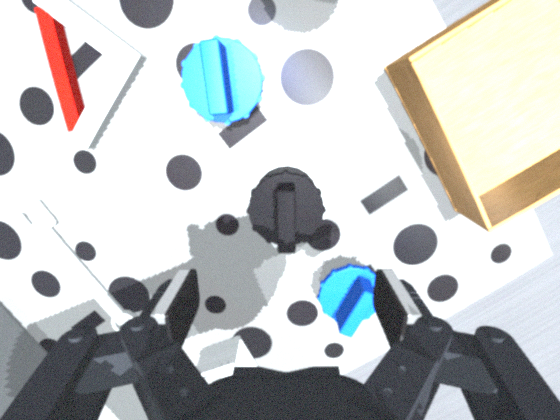

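```bash
python3 - <<'E'
from h import *
import pickle
w=pickle.load(open("w3.pkl","rb"))
g=np.clip(w["color"][160:260,230:340].astype(float)*3.5,0,255).astype(np.uint8)
cv2.imwrite("pics/c3.png",cv2.resize(g[:,:,::-1],None,fx=6,fy=6,interpolation=cv2.INTER_CUBIC))
E
```

```text
(no output)
```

View pics/c3.png

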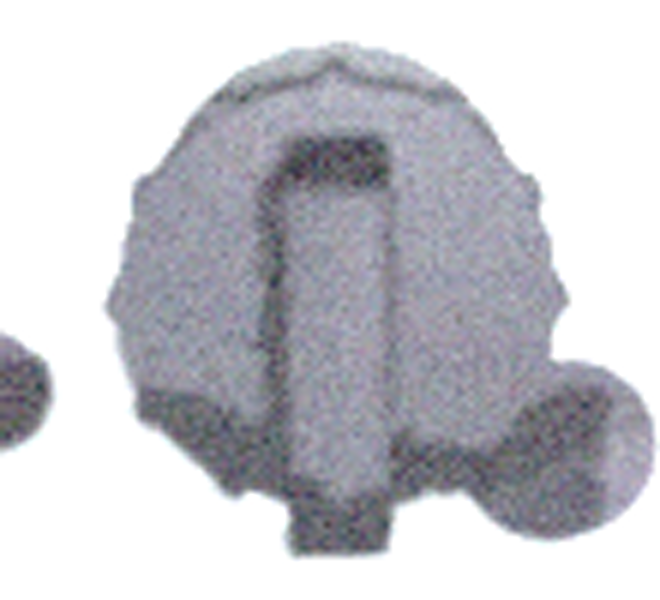

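```bash
python3 - <<'E'
from h import *
import pickle
w2=pickle.load(open("w2.pkl","rb"));w=pickle.load(open("w3.pkl","rb"));t=dict(w2)
f=lambda u,v:(230+(u+.5)/6-.5,140+(v+.5)/6-.5)
g=lambda u,v:(230+(u+.5)/6-.5,160+(v+.5)/6-.5)
print(tri([(w2,f(328,163)),(w,g(337,188))])); print(tri([(w2,f(330,452)),(w,g(340,553))]))
l,r=g(110,305),g(567,305)
print(tri([(w2,f(150,268)),(w,l)]),tri([(w2,f(505,268)),(w,r)]))
a,b=onz(w,g(337,188),.081),onz(w,g(340,553),.081); print(a,b,(a+b)/2,np.linalg.norm(a-b)); print((onz(w,l,.052)+onz(w,r,.052))/2)
E
```

```text
(array([ 0.52136267, -0.32343995,  0.08105121]), [0.00017349174511313586, 0.00017349174511300839])
(array([ 0.48050027, -0.29423752,  0.07708835]), [0.00010398831789104328, 0.00010398831789105599])
(array([ 0.52047841, -0.28395336,  0.05415969]), [4.9853926952334984e-05, 4.9853926952365064e-05]) (array([ 0.4838565 , -0.3348997 ,  0.05484717]), [4.719236553285657e-05, 4.71923655329197e-05])
[ 0.52144393 -0.32328494  0.081     ] [ 0.48212562 -0.29528288  0.081     ] [ 0.50178478 -0.30928391  0.081     ] 0.048270538079513384
[ 0.50143062 -0.30900391  0.052     ]
```

Emit:
send_rows(
  series=[
    [-1, 0, -25, 0, 1],
    [-1, 0, -45, 0, 1],
    [-1, 0, -60, 0, 1],
    [-1, 0, -65, 0, 1],
    [-1, 0, -65, 0, 1],
    [-1, 0, -65, 0, -1],
    [-1, 0, -65, 0, -1],
    [-1, 0, -65, 0, -1],
    [-1, 0, -65, 0, -1],
    [-1, 0, -65, 0, -1],
  ],
  force=80,
)

```text
time: 4.45
eef_pos: [0.502, -0.3095, 0.0568]
tcp_rot: [103.8, 89.7, -22.1]
force: [-0.0, -0.3, 0.1]
width: 0.0122
```

Emit:
send_rows(
  series=[
    [0, 0, 0, 0, -1],
    [0, 0, 0, 0, -1],
    [0, 0, 15, 0, -1],
    [0, 0, 40, 0, -1],
    [0, 0, 75, 0, -1],
    [0, 0, 115, 0, -1],
    [0, 0, 145, 0, -1],
    [0, 0, 145, 0, -1],
    [0, 0, 145, 0, -1],
  ],
)

```text
time: 5.35
eef_pos: [0.5024, -0.3096, 0.2034]
tcp_rot: [107.5, 89.6, -18.4]
force: [0.0, 0.0, -0.7]
width: -0.0003
```

```bash
python3 - <<'E'
from plant import env
from h import *
import pickle
w=env.camera("wrist"); pickle.dump(w,open("w4.pkl","wb"))
s=env.get_state(); print(s["eef_pos"],s["time"],s["force"],s["width"],s["wrist_torque"],s["q"])
g=np.clip(w["color"].astype(float)*2.,0,255).astype(np.uint8); cv2.imwrite("pics/w4.png",g[:,:,::-1])
E
```

```text
[ 0.50185864 -0.30933658  0.20181768] 5.4 [-0.55948964  0.40459766 -0.35328255] 2.3255599599339035e-05 [-0.00452524  0.02487482  0.0435523 ] [-1.21640408e+01  4.61241429e-01  3.20046450e+00  2.18510475e-02
 -9.24687654e+01  6.62521231e+01]
```

View pics/w4.png

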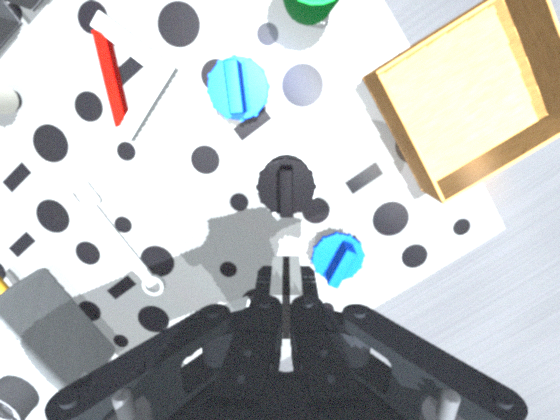

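```bash
python3 - <<'E'
from h import *
import pickle
w=pickle.load(open("w4.pkl","rb"))
g=np.clip(w["color"][140:380,200:370].astype(float)*3,0,255).astype(np.uint8)
cv2.imwrite("pics/c4.png",cv2.resize(g[:,:,::-1],None,fx=2.5,fy=2.5,interpolation=cv2.INTER_CUBIC)[:600])
p=np.array([.5019,-.3093,.2018]); d=np.array([.784,-.62,0])*-1
o,_=ray(w,(285,209)); d=(o-p)*[1,1,0]; d/=np.linalg.norm(d); print(o-p,d)
for k in (0,.0187,.04):
  for e in (0,.011): print(k,e,proj(w,p+[0,0,k]+d*e))
print(proj(w,(.5018,-.3094,.081)))
E
```

```text
[ 0.06541452 -0.04828726  0.17676672] [ 0.80454404 -0.593893    0.        ]
0 0 [[285.34744506 244.17747009]]
0 0.011 [[285.50218305 227.82702061]]
0.0187 0 [[285.21686471 257.97575723]]
0.0187 0.011 [[285.38464158 240.24703098]]
0.04 0 [[285.03240982 277.4676436 ]]
0.04 0.011 [[285.217619   257.89605145]]
[[285.96981166 193.24528491]]
```

View pics/c4.png

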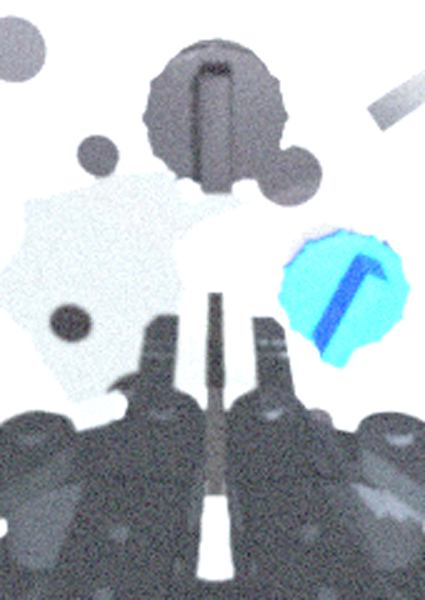

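Emit:
send_rows(
  series=[
    [0, 0, 0, 0, 0],
    [0, 0, -35, 0, 0],
    [0, 0, -75, 0, 0],
    [0, 0, -110, 0, 0],
    [0, 0, -132, 0, 0],
    [0, 0, -143, 0, 0],
    [0, 0, -147, 0, 0],
    [0, 0, -147, 0, 0],
  ],
)

```text
time: 6.2
eef_pos: [0.502, -0.3095, 0.0552]
tcp_rot: [104.7, 89.7, -21.2]
force: [-0.5, -0.9, 1.0]
width: 0.0428
```

```bash
python3 - <<'E'
from plant import env
from h import *
import pickle
w=env.camera("wrist"); pickle.dump(w,open("w5.pkl","wb"))
s=env.get_state(); print(s["eef_pos"],s["time"],s["force"],s["width"],s["wrist_torque"])
g=np.clip(w["color"][130:330,180:390].astype(float)*2,0,255).astype(np.uint8)
cv2.imwrite("pics/c5.png",cv2.resize(g[:,:,::-1],None,fx=3,fy=3,interpolation=cv2.INTER_CUBIC))
E
```

```text
[ 0.50240674 -0.30968467  0.05600474] 6.25 [-0.46256939 -0.42938958  0.57987864] 0.043237900592278264 [-0.03052964  0.00855292  0.00577691]
```

View pics/c5.png

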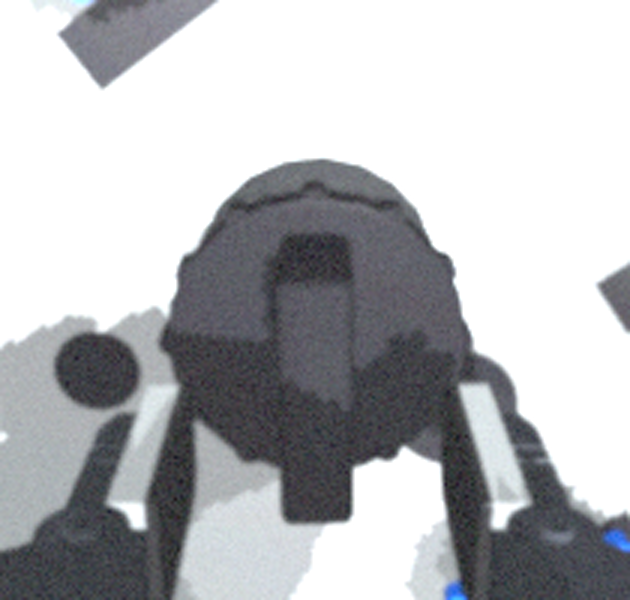

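```bash
python3 - <<'E'
from h import *
import pickle
w=pickle.load(open("w4.pkl","rb")); v=pickle.load(open("w5.pkl","rb"))
f=lambda w:cv2.resize(w["color"][180:380,220:350,::-1],None,fx=3,fy=3,interpolation=cv2.INTER_CUBIC)
cv2.imwrite("pics/c45.png",np.hstack([f(w),f(v)]))
E
```

```text
(no output)
```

View pics/c45.png

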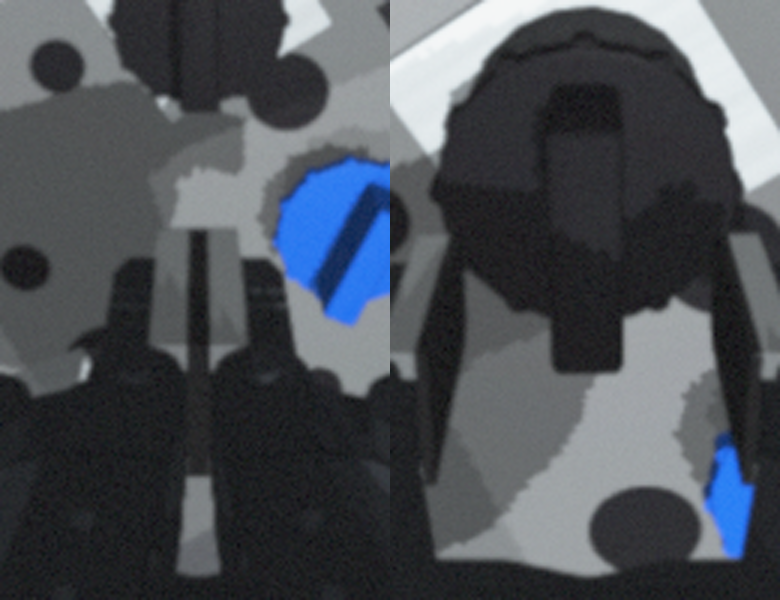

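```bash
python3 - <<'E'
from plant import env
from h import *
import pickle
c=env.camera("scene");t=env.camera("top"); pickle.dump((c,t),open("ct5.pkl","wb"))
P=(.5022,-.3096,.0555); p,q=proj(c,P)[0],proj(t,P)[0]; print(p,q)
f=lambda im,p:cv2.resize(np.clip(im["color"].astype(float)*1.7,0,255).astype(np.uint8)[int(p[1])-50:int(p[1])+40,int(p[0])-32:int(p[0])+33,::-1],None,fx=6,fy=6,interpolation=cv2.INTER_CUBIC)
cv2.imwrite("pics/st5.png",np.hstack([f(c,p),f(t,q)]))
E
```

```text
[187.28984303 275.72169254] [370.29377824 223.88830034]
```

View pics/st5.png

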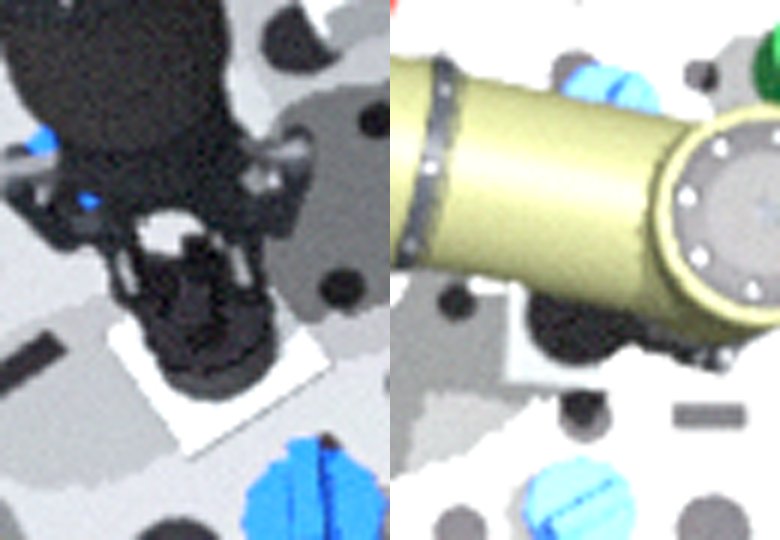

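Emit:
send_rows(
  series=[
    [-0.3, 0, -2, 0, 0],
    [-0.3, 0, -4, 0, 0],
  ],
)

```text
time: 6.55
eef_pos: [0.5029, -0.3099, 0.0534]
tcp_rot: [107.1, 89.5, -18.8]
force: [0.0, -0.5, 0.2]
width: 0.0425
```

Emit:
send_rows(
  series=[
    [0, 0, -2, 0, 0],
    [0, 0, -4, 0, 0],
  ],
)

```text
time: 6.75
eef_pos: [0.5031, -0.3099, 0.0494]
tcp_rot: [107.4, 89.5, -18.6]
force: [-0.3, 0.1, 0.6]
width: 0.0425
```

Emit:
send_rows(
  series=[
    [0, 0, -2, 0, 0],
    [0, 0, -4, 0, 0],
  ],
)

```text
time: 6.95
eef_pos: [0.503, -0.3099, 0.0451]
tcp_rot: [107.1, 89.5, -18.8]
force: [0.8, -0.8, 0.2]
width: 0.0428
```

Emit:
send_rows(
  series=[
    [-1, 0.3, -2, 0, 0],
    [-1, 0.3, -4, 0, 0],
  ],
)

```text
time: 7.15
eef_pos: [0.5018, -0.3096, 0.0409]
tcp_rot: [107.1, 89.5, -18.8]
force: [-0.1, 0.4, 0.3]
width: 0.043
```

Emit:
send_rows(
  series=[
    [0, 0, -2, 0, 0],
    [0, 0, -4, 0, 0],
  ],
)

```text
time: 7.35
eef_pos: [0.5018, -0.3095, 0.0367]
tcp_rot: [107.1, 89.5, -18.8]
force: [-0.6, 0.5, 0.3]
width: 0.0427
```

Emit:
send_rows(
  series=[
    [0, 0, -2, 0, 0],
    [0, 0, -4, 0, 0],
  ],
)

```text
time: 7.55
eef_pos: [0.5018, -0.3095, 0.0325]
tcp_rot: [107.6, 89.5, -18.3]
force: [1.5, -0.4, -0.6]
width: 0.0428
```

```bash
python3 - <<'E'
from plant import env
from h import *
import pickle
w=env.camera("wrist"); pickle.dump(w,open("w6.pkl","wb"))
c=env.camera("scene")
s=env.get_state(); print(s["eef_pos"],s["time"],s["force"],s["width"],s["wrist_torque"])
f=lambda w:cv2.resize(w["color"][180:360,200:370,::-1],None,fx=3,fy=3,interpolation=cv2.INTER_CUBIC)
g=cv2.resize(np.clip(c["color"].astype(float)*2,0,255).astype(np.uint8)[235:325,150:192+32,::-1],None,fx=6,fy=6,interpolation=cv2.INTER_CUBIC)
cv2.imwrite("pics/w6.png",f(w)); cv2.imwrite("pics/s6.png",g)
E
```

```text
[ 0.50156865 -0.3094651   0.03222346] 7.65 [-0.06254723 -0.14778142 -0.18331922] 0.042712403450732246 [-0.03484856  0.04400913 -0.0607807 ]
```

View pics/w6.png

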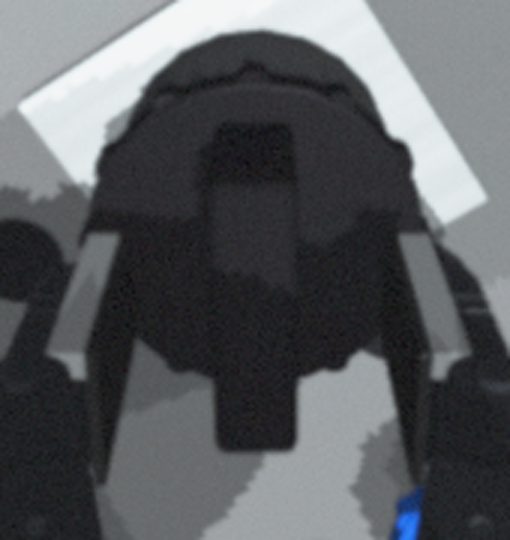

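View pics/s6.png

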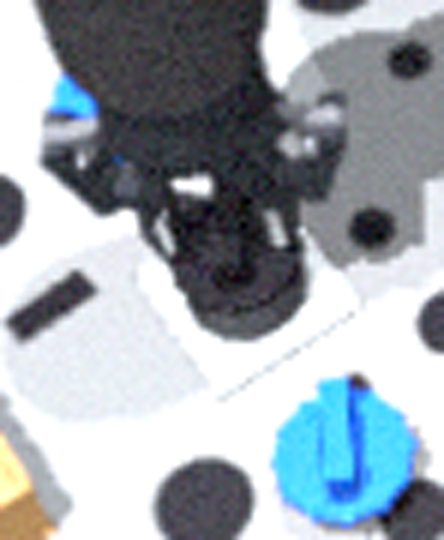

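Emit:
send_rows(
  series=[
    [0, 0, -1.5, 0, -0.6],
    [0, 0, -1.5, 0, -1],
    [0, 0, -1.5, 0, -1],
    [0, 0, -1.5, 0, -1],
    [0, 0, -1.5, 0, -1],
  ],
  force=80,
)

```text
time: 8.15
eef_pos: [0.5016, -0.3094, 0.0308]
tcp_rot: [107.9, 89.5, -18.0]
force: [0.8, 0.4, -0.1]
width: 0.0123
```

```bash
python3 - <<'E'
from plant import env
from h import *
w=env.camera("wrist")
s=env.get_state(); print(s["eef_pos"],s["time"],s["force"],s["width"],s["wrist_torque"])
f=lambda w:cv2.resize(w["color"][180:360,200:370,::-1],None,fx=3,fy=3,interpolation=cv2.INTER_CUBIC)
cv2.imwrite("pics/w7.png",f(w))
E
```

```text
[ 0.50163773 -0.30944062  0.03077962] 8.2 [ 0.1932992   0.28133715 -0.18352276] 0.012174985308545029 [ 0.084526    0.09832384 -0.015642  ]
```

View pics/w7.png

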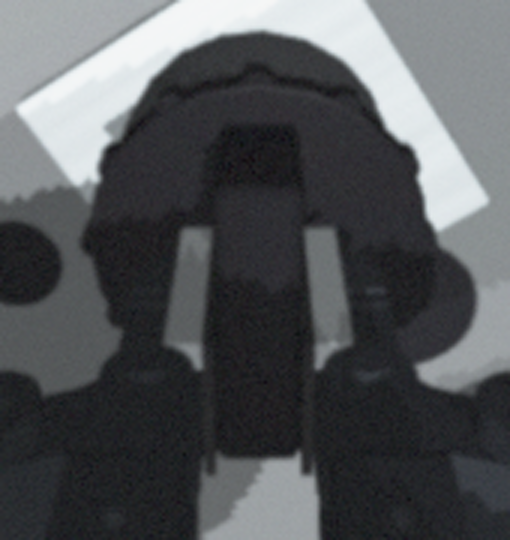

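Emit:
send_rows(
  series=[
    [0, 0, 5, 0, -1],
    [0, 0, 15, 0, -1],
    [0, 0, 30, 0, -1],
    [0, 0, 50, 0, -1],
    [0, 0, 50, 0, -1],
    [0, 0, 50, 0, -1],
  ],
)

```text
time: 8.8
eef_pos: [0.5021, -0.3094, 0.0818]
tcp_rot: [110.6, 89.4, -15.3]
force: [-0.6, -1.4, -2.0]
width: 0.0124
```

```bash
python3 - <<'E'
from plant import env
from h import *
w=env.camera("wrist")
s=env.get_state(); print(s["eef_pos"],s["time"],s["force"],s["width"],s["wrist_torque"])
f=lambda w:cv2.resize(np.clip(w["color"].astype(float)*2,0,255).astype(np.uint8)[160:360,200:370,::-1],None,fx=3,fy=3,interpolation=cv2.INTER_CUBIC)
cv2.imwrite("pics/w8.png",f(w))
E
```

```text
[ 0.50154403 -0.30920898  0.08063279] 8.85 [ 1.17043271 -0.11978787 -1.20617699] 0.01220649901582835 [ 0.00065999  0.00181323 -0.02329393]
```

View pics/w8.png

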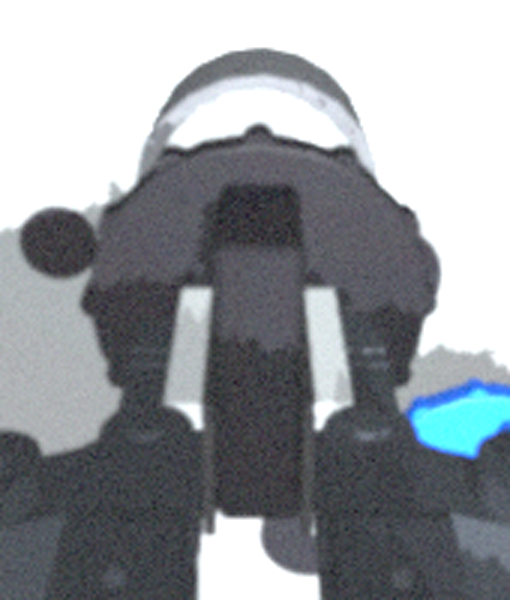

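Emit:
send_rows(
  series=[
    [0, 0, 45, 0, -1],
    [-4, 40, 90, 0, -1],
    [-12, 85, 120, 0, -1],
    [-24, 130, 122, 0, -1],
    [-34, 175, 122, 0, -1],
    [-44, 220, 122, 0, -1],
    [-54, 265, 122, 0, -1],
    [-64, 310, 122, 0, -1],
    [-72, 350, 122, 0, -1],
    [-80, 385, 122, 0, -1],
    [-82, 409, 122, 0, -1],
    [-82, 409, 122, 0, -1],
  ],
)

```text
time: 10.05
eef_pos: [0.4187, 0.1021, 0.2015]
tcp_rot: [106.9, 89.6, -18.8]
force: [0.4, 0.2, -1.8]
width: 0.0123
```

Emit:
send_rows(
  series=[
    [0, 0, 0, 0, -1],
    [0, 0, 0, 0, -1],
  ],
)

```text
time: 10.25
eef_pos: [0.4185, 0.1017, 0.2009]
tcp_rot: [99.0, 89.7, -26.7]
force: [-0.1, 0.3, -1.9]
width: 0.0119
```

```bash
python3 - <<'E'
from plant import env
from h import *
import pickle
w=env.camera("wrist"); pickle.dump(w,open("w9.pkl","wb"))
s=env.get_state(); print(s["eef_pos"],s["time"],s["force"],s["width"],s["wrist_torque"],s["q"]); print(proj(w,(.494,.12,.14)))
cv2.imwrite("pics/w9.png",w["color"][:,:,::-1])
E
```

```text
[0.41864521 0.10148527 0.20105613] 10.3 [-0.39232866 -0.61302757 -1.47138759] 0.012089737917880839 [-0.0034128   0.04659951 -0.01670694] [ 41.09071764 -24.62429451 -18.28453323   0.33092732 -96.19671614
  13.20526453]
[[208.02124096 149.60247891]]
```

View pics/w9.png

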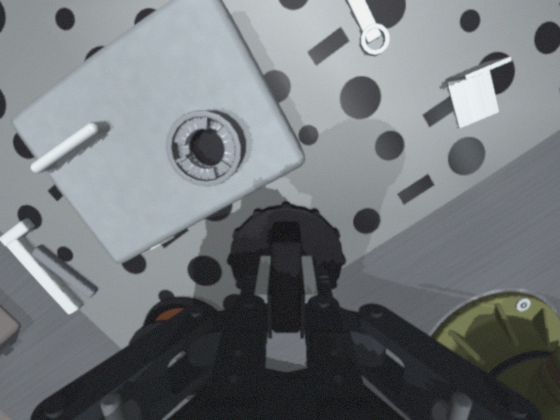

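Emit:
send_rows(
  series=[
    [17, 25, 0, 0, -1],
    [35, 49, 0, 0, -1],
    [35, 49, 0, 0, -1],
    [35, 49, 0, 0, -1],
  ],
)

```text
time: 10.7
eef_pos: [0.4538, 0.1498, 0.2004]
tcp_rot: [84.0, 89.7, -41.8]
force: [-0.5, 0.2, -0.7]
width: 0.0119
```

```bash
python3 - <<'E'
from plant import env
from h import *
import pickle
w=env.camera("wrist"); pickle.dump(w,open("w10.pkl","wb"))
s=env.get_state(); print(s["eef_pos"],s["time"]); p=proj(w,(.494,.12,.14))[0]; print(p)
v=pickle.load(open("w9.pkl","rb"))
f=lambda im,x,y:cv2.resize(im["color"][y:y+100,x:x+100,::-1],None,fx=4,fy=4,interpolation=cv2.INTER_CUBIC)
cv2.imwrite("pics/n2.png",np.hstack([f(v,156,97),f(w,int(p[0])-50,int(p[1])-50)])); print(int(p[0])-50,int(p[1])-50)
E
```

```text
[0.45371216 0.14963211 0.20086869] 10.75
[286.26888623 150.23922067]
236 100
```

View pics/n2.png

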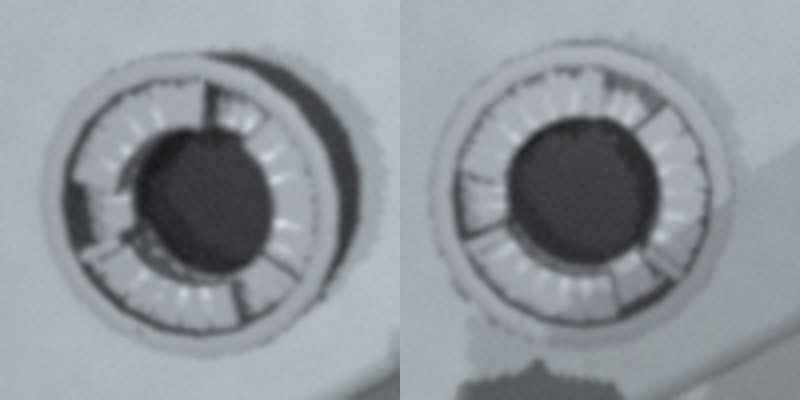

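```bash
python3 - <<'E'
from h import *
import pickle
A=pickle.load(open("w9.pkl","rb"));B=pickle.load(open("w10.pkl","rb"))
a=(203.1,147.7);b=(281.2,148.0)
print(tri([(A,a),(B,b)]),onz(A,a,.14),onz(B,b,.14))
fA=lambda u,v:(156+(u+.5)/4-.5,97+(v+.5)/4-.5); fB=lambda u,v:(236+(u-400+.5)/4-.5,100+(v+.5)/4-.5)
print(np.linalg.norm(onz(A,fA(40,204),.14)-onz(A,fA(340,204),.14)),np.linalg.norm(onz(B,fB(430,192),.14)-onz(B,fB(733,192),.14)))
n=onz(B,b,.14)
# cap fiducial: bar
for p in [(630,90),(655,110),(468,180),(475,235),(615,300),(668,268)]:
    q=onz(B,fB(*p),.1345)-n; print(p,np.degrees(np.arctan2(q[1],q[0])).round(0),np.hypot(*q[:2]).round(4))
E
```

```text
(array([0.49745284, 0.12224068, 0.13935322]), [0.00011235921603322846, 0.00011235921603330282]) [0.4973268 0.1221238 0.14     ] [0.49760382 0.1221192  0.14      ]
0.057569495068477826 0.05721219270300344
(630, 90) -61.0 0.0208
(655, 110) -78.0 0.0204
(468, 180) 49.0 0.0222
(475, 235) 77.0 0.0228
(615, 300) 160.0 0.0225
(668, 268) -168.0 0.0226
```

Emit:
send_rows(
  series=[
    [20, -13, 0, 7.5, -1],
    [43.7, -27.5, 0, 15, -1],
    [43.7, -27.5, -15, 15, -1],
    [43.7, -27.5, -28, 15, -1],
    [43.7, -27.5, -28, 15, -1],
    [43.7, -27.5, -28, 15, -1],
  ],
)

```text
time: 11.35
eef_pos: [0.4969, 0.122, 0.1729]
tcp_rot: [90.2, 89.6, -20.6]
force: [-0.0, -0.1, -1.1]
width: 0.0124
```

```bash
cat > st.py <<'E'
from plant import env
import numpy as np
np.set_printoptions(precision=4,suppress=True)
def st():
    s=env.get_state(); print(s["eef_pos"],s["time"],"F",s["force"],"T",s["wrist_torque"],"w",s["width"],"yaw",s["q"][0]+s["q"][5],"q6",s["q"][5])
E
python3 - <<'E'
from st import *; st()
from h import *
w=env.camera("wrist"); cv2.imwrite("pics/w11.png",np.clip(w["color"].astype(float)*1.8,0,255).astype(np.uint8)[:,:,::-1])
s=env.camera("scene"); p=proj(s,(.4975,.1221,.15))[0].astype(int); print(p)
cv2.imwrite("pics/s11.png",cv2.resize(np.clip(s["color"].astype(float)*1.8,0,255).astype(np.uint8)[p[1]-50:p[1]+40,p[0]-50:p[0]+50,::-1],None,fx=6,fy=6,interpolation=cv2.INTER_CUBIC))
E
```

```text
[0.4969 0.122  0.1729] 11.35 F [-0.0172 -0.0823 -1.119 ] T [-0.0172  0.009   0.0239] w 0.012358293855624243 yaw 69.1840033985103 q6 32.56021752828346
[299 178]
```

View pics/w11.png

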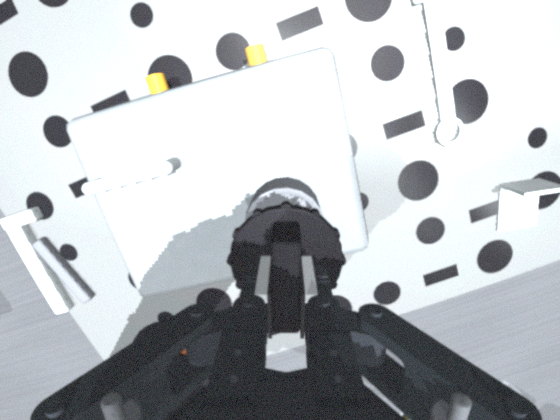

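View pics/s11.png

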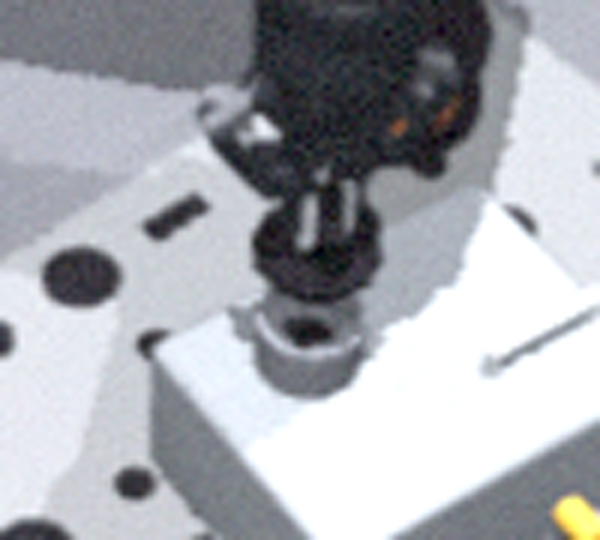

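Emit:
send_rows(
  series=[
    [0.5, 0, -8, 0, -1],
    [0.5, 0, -15, 0, -1],
    [0.5, 0, -22, 0, -1],
    [0.5, 0, -27, 0, -1],
    [0.5, 0, -27, 0, -1],
  ],
)

```text
time: 11.95
eef_pos: [0.4974, 0.1222, 0.1455]
tcp_rot: [89.1, 89.7, -21.7]
force: [-0.5, 1.0, -1.7]
width: 0.0117
```

```bash
python3 -c "
from st import *; st()"
```

```text
[0.4974 0.1222 0.1455] 11.95 F [-0.497   0.9996 -1.6754] T [-0.0409  0.0411  0.0202] w 0.011734451098882962 yaw 69.19831624715238 q6 32.601210881319666
```

Emit:
send_rows(
  series=[
    [0, 0, -1.5, 0, -1],
    [0, 0, -3, 0, -1],
    [0, 0, -3, 0, -1],
  ],
)

```text
time: 12.25
eef_pos: [0.4974, 0.1222, 0.1424]
tcp_rot: [88.7, 89.7, -22.1]
force: [0.4, -0.3, -1.0]
width: 0.0123
```

Emit:
send_rows(
  series=[
    [0, 0, -1.5, 0, -1],
    [0, 0, -1.5, 0, -1],
  ],
)

```text
time: 12.45
eef_pos: [0.4973, 0.1222, 0.1408]
tcp_rot: [88.2, 89.7, -22.6]
force: [0.3, 1.2, -1.8]
width: 0.0122
```

Emit:
send_rows(
  series=[
    [0, 0, -1, 0, -1],
    [0, 0, -1, 0, -1],
  ],
)

```text
time: 12.65
eef_pos: [0.4973, 0.1222, 0.1397]
tcp_rot: [87.6, 89.7, -23.2]
force: [0.0, -0.1, -1.1]
width: 0.0118
```

Emit:
send_rows(
  series=[
    [0, 0, -1, 0, -1],
    [0, 0, -1, 0, -1],
  ],
)

```text
time: 12.85
eef_pos: [0.4974, 0.1222, 0.1391]
tcp_rot: [90.8, 89.6, -20.0]
force: [-0.2, 0.2, 0.4]
width: 0.0122
```

Emit:
send_rows(
  series=[
    [0, 0, -1, 0, -1],
    [0, 0, -1, 0, -1],
  ],
)

```text
time: 13.05
eef_pos: [0.4976, 0.1222, 0.139]
tcp_rot: [94.6, 89.6, -16.2]
force: [-3.0, -0.3, 5.2]
width: 0.0122
```

Emit:
send_rows(
  series=[
    [0, 0, -1, 4, -1],
    [0, 0, -1.2, 8, -1],
  ],
)

```text
time: 13.25
eef_pos: [0.4982, 0.1222, 0.139]
tcp_rot: [99.1, 89.5, -3.5]
force: [-1.4, -0.1, 5.4]
width: 0.0121
```

Emit:
send_rows(
  series=[
    [0, 0, -1.2, 4, -1],
    [0, 0, -1.2, 8, -1],
  ],
)

```text
time: 13.45
eef_pos: [0.499, 0.1222, 0.139]
tcp_rot: [100.8, 89.3, 6.3]
force: [-0.6, -0.7, 5.0]
width: 0.0118
```

```bash
python3 -c "
from st import *; st()"
```

```text
[0.499  0.1222 0.139 ] 13.45 F [-0.6309 -0.681   4.9926] T [-0.0158  0.3704 -0.0972] w 0.011823985055232949 yaw 85.51232266821111 q6 48.99147361980167
```

Emit:
send_rows(
  series=[
    [-0.7, 0, -0.8, 4, -1],
    [-1.4, 0, -0.8, 8, -1],
    [-1.4, 0, -0.8, 12, -1],
  ],
)

```text
time: 13.75
eef_pos: [0.4981, 0.1226, 0.139]
tcp_rot: [102.1, 89.2, 19.8]
force: [-0.4, 0.3, 3.5]
width: 0.012
```

```bash
python3 -c "
from st import *; st()"
```

```text
[0.4981 0.1226 0.139 ] 13.75 F [-0.3965  0.2572  3.4807] T [ 0.2665  0.3356 -0.0116] w 0.01203349021931148 yaw 97.68797320152078 q6 61.158215059449745
```

Emit:
send_rows(
  series=[
    [-0.3, -0.2, -0.8, 5, -1],
    [-0.5, -0.3, -0.8, 10, -1],
    [-0.5, -0.3, -0.8, 15, -1],
  ],
)

```text
time: 14.05
eef_pos: [0.498, 0.1225, 0.139]
tcp_rot: [101.6, 89.1, 34.5]
force: [-1.5, 1.3, 4.1]
width: 0.0121
```

Emit:
send_rows(
  series=[
    [-0.3, -0.2, -0.8, 4, -1],
    [-0.3, -0.3, -0.8, 8, -1],
    [-0.3, -0.3, -0.8, 12, -1],
  ],
)

```text
time: 14.35
eef_pos: [0.498, 0.1225, 0.1391]
tcp_rot: [100.1, 89.0, 45.1]
force: [-2.1, 0.9, 4.8]
width: 0.0121
```

```bash
python3 -c "
from st import *; st()"
```

```text
[0.498  0.1225 0.1391] 14.35 F [-2.0551  0.9488  4.7641] T [ 0.163   0.8173 -0.0188] w 0.01205292873858051 yaw 125.08565299219053 q6 88.85503863266143
```

Emit:
send_rows(
  series=[
    [-0.4, -0.2, -0.7, 4, -1],
    [-0.4, -0.3, -0.7, 8, -1],
  ],
)

```text
time: 14.55
eef_pos: [0.4979, 0.1223, 0.1389]
tcp_rot: [97.7, 89.0, 51.0]
force: [0.2, -1.1, 1.6]
width: 0.0123
```

Emit:
send_rows(
  series=[
    [-0.3, -0.2, -0.7, 4, -1],
    [-0.3, -0.3, -0.7, 8, -1],
  ],
)

```text
time: 14.75
eef_pos: [0.498, 0.1219, 0.1384]
tcp_rot: [94.9, 88.9, 56.3]
force: [0.0, 0.6, 0.1]
width: 0.0124
```

```bash
python3 -c "
from st import *; st()
from scipy.spatial.transform import Rotation as R
print(R.from_euler('xyz',env.get_state()['tcp_rot'],degrees=True).as_matrix())"
```

```text
[0.498  0.1219 0.1384] 14.75 F [0.0429 0.6177 0.0593] T [-0.1435 -0.097  -0.0226] w 0.012357497121029695 yaw 141.42842534862805 q6 105.43351397548811
[[ 0.0102  0.6237  0.7816]
 [ 0.0153  0.7815 -0.6238]
 [-0.9998  0.0184 -0.0016]]
```

Emit:
send_rows(
  series=[
    [-0.3, 0, -1.5, 0, -1],
    [-0.4, 0.2, -3, 0, -1],
    [-0.4, 0.2, -4, 0, -1],
  ],
)

```text
time: 15.05
eef_pos: [0.4979, 0.1225, 0.1363]
tcp_rot: [92.4, 88.8, 53.7]
force: [-6.8, 3.3, 9.8]
width: 0.0123
```

```bash
python3 -c "
from st import *; st()"
```

```text
[0.4979 0.1225 0.1363] 15.05 F [-6.7802  3.3441  9.85  ] T [1.3396 2.488  0.1728] w 0.01225192606716729 yaw 141.34768721346387 q6 105.27746165497523
```

Emit:
send_rows(
  series=[
    [-0.5, 0.3, 0.5, 2, -1],
    [-0.8, 0.4, 0, 4, -1],
    [-0.8, 0.4, -0.5, 5, -1],
  ],
)

```text
time: 15.35
eef_pos: [0.4968, 0.1229, 0.135]
tcp_rot: [94.6, 88.9, 60.9]
force: [-0.8, -0.3, -2.0]
width: 0.0122
```

```bash
python3 -c "
from st import *; st()"
```

```text
[0.4968 0.1229 0.135 ] 15.35 F [-0.7901 -0.2624 -1.9712] T [-0.0741  0.0302 -0.0017] w 0.012159672355573836 yaw 146.32240755627518 q6 110.2288737025538
```

Free now (z went lower with no force); continue down.

Emit:
send_rows(
  series=[
    [0, 0, -1.5, 0, -1],
    [0, 0, -3, 0, -1],
    [0, 0, -3.5, 0, -1],
  ],
)

```text
time: 15.65
eef_pos: [0.4966, 0.1229, 0.1309]
tcp_rot: [96.0, 88.9, 62.2]
force: [-0.4, 0.6, -1.8]
width: 0.0122
```

```bash
python3 -c "
from st import *; st()"
```

```text
[0.4966 0.1229 0.1309] 15.65 F [-0.3707  0.6335 -1.7955] T [-0.029   0.0032  0.0115] w 0.012245813575020841 yaw 146.28336267427323 q6 110.18970178558513
```

Emit:
send_rows(
  series=[
    [0, 0, -1, 0, -1],
    [0, 0, -1.5, 0, -1],
  ],
)

```text
time: 15.85
eef_pos: [0.4967, 0.1229, 0.1297]
tcp_rot: [94.9, 88.9, 61.2]
force: [-2.2, 0.3, 2.1]
width: 0.012
```

Emit:
send_rows(
  series=[
    [0, 0, -0.7, 0, -1],
    [0, 0, -0.7, 0, -1],
  ],
)

```text
time: 16.05
eef_pos: [0.4968, 0.1229, 0.1296]
tcp_rot: [93.7, 88.9, 60.0]
force: [-2.1, -0.3, 2.9]
width: 0.0122
```

```bash
python3 -c "
from st import *; st()"
```

```text
[0.4968 0.1229 0.1296] 16.05 F [-2.1183 -0.2622  2.9093] T [0.0166 0.8161 0.0349] w 0.012167398618813642 yaw 146.26692880334832 q6 110.16937919642011
```

Emit:
send_rows(
  series=[
    [0, 0, -0.4, -4, -1],
    [0, 0, -0.6, -8, -1],
    [0, 0, -0.8, -12, -1],
  ],
)

```text
time: 16.35
eef_pos: [0.4976, 0.1227, 0.1297]
tcp_rot: [89.7, 88.8, 43.7]
force: [0.6, -0.1, 3.9]
width: 0.0119
```

```bash
python3 -c "
from st import *; st()"
```

```text
[0.4976 0.1227 0.1297] 16.35 F [ 0.5896 -0.0928  3.9006] T [-0.3845 -0.242   0.0754] w 0.011921549240921507 yaw 134.07475318829523 q6 97.79749406036683
```

Emit:
send_rows(
  series=[
    [0, 0, -0.5, -4, -1],
    [0, 0, -0.8, -8, -1],
    [0, 0, -1, -12, -1],
  ],
)

```text
time: 16.65
eef_pos: [0.4983, 0.1228, 0.1292]
tcp_rot: [88.1, 88.7, 30.0]
force: [0.2, 0.2, 0.5]
width: 0.0118
```

```bash
python3 -c "
from st import *; st()"
```

```text
[0.4983 0.1228 0.1292] 16.65 F [0.2344 0.2131 0.5451] T [-0.0921 -0.2687  0.0254] w 0.011826555528839287 yaw 121.87816940029278 q6 85.39913779350967
```

Sinking in the thread now. Continue.

Emit:
send_rows(
  series=[
    [-0.4, -0.2, -0.6, -4, -1],
    [-0.7, -0.4, -1, -8, -1],
    [-0.7, -0.4, -1.3, -12, -1],
  ],
)

```text
time: 16.95
eef_pos: [0.4981, 0.1224, 0.1284]
tcp_rot: [87.7, 88.6, 17.4]
force: [1.0, 0.3, 1.2]
width: 0.0122
```

```bash
python3 -c "
from st import *; st()"
```

```text
[0.4981 0.1224 0.1284] 16.95 F [1.0254 0.3131 1.2255] T [-0.0182 -0.166   0.0027] w 0.01223921063966428 yaw 109.68391727610344 q6 72.97492088852637
```

Emit:
send_rows(
  series=[
    [-0.3, 0, -0.6, -4, -1],
    [-0.5, -0.2, -1, -8, -1],
    [-0.5, -0.2, -1.3, -12, -1],
  ],
)

```text
time: 17.25
eef_pos: [0.4982, 0.1222, 0.1275]
tcp_rot: [87.9, 88.5, 5.4]
force: [1.5, -0.4, 1.4]
width: 0.012
```

```bash
python3 -c "
from st import *; st()"
```

```text
[0.4982 0.1222 0.1275] 17.25 F [ 1.4552 -0.3702  1.3935] T [-0.1568 -0.3067 -0.0065] w 0.012029344487325472 yaw 97.48247015942778 q6 60.54436121230529
```

Emit:
send_rows(
  series=[
    [-0.3, 0, -0.5, -3, -1],
    [-0.5, 0, -0.8, -6, -1],
    [-0.5, 0, -1, -8, -1],
  ],
)

```text
time: 17.55
eef_pos: [0.4981, 0.1217, 0.1272]
tcp_rot: [86.3, 88.4, -4.2]
force: [0.3, -1.9, 3.3]
width: 0.0119
```

```bash
python3 -c "
from st import *; st()"
```

```text
[0.4981 0.1217 0.1272] 17.55 F [ 0.3474 -1.8874  3.2539] T [-0.7295  0.3009  0.0682] w 0.011924048210028576 yaw 89.33703146160543 q6 52.24127174099977
```

Emit:
send_rows(
  series=[
    [0, 0.3, -0.5, -3, -1],
    [-0.2, 0.4, -0.8, -6, -1],
    [-0.2, 0.4, -1, -8, -1],
  ],
)

```text
time: 17.85
eef_pos: [0.4983, 0.1221, 0.127]
tcp_rot: [87.2, 88.3, -11.4]
force: [-0.7, -0.4, 2.8]
width: 0.012
```

```bash
python3 -c "
from st import *; st()
from scipy.spatial.transform import Rotation as R
print(R.from_euler('xyz',env.get_state()['tcp_rot'],degrees=True).as_matrix())"
```

```text
[0.4983 0.1221 0.127 ] 17.85 F [-0.668  -0.3688  2.8385] T [0.0294 0.5221 0.353 ] w 0.01202709023284827 yaw 81.2375624084155 q6 43.95945014415743
[[ 0.0284  0.9882 -0.1505]
 [-0.0057 -0.1504 -0.9886]
 [-0.9996  0.029   0.0014]]
```

Emit:
send_rows(
  series=[
    [0, 0, 0, 0, -0.5],
    [0, 0, 0, 0, -0.5],
    [0, 0, 0, 0, -0.5],
  ],
)

```text
time: 18.15
eef_pos: [0.4983, 0.1221, 0.1269]
tcp_rot: [87.3, 88.3, -11.3]
force: [-0.2, -0.6, -0.2]
width: 0.0212
```

```bash
python3 - <<'E'
from st import *; st()
from h import *
w=env.camera("wrist"); s=env.camera("scene"); p=proj(s,(.4975,.1221,.15))[0].astype(int); print(p)
a=cv2.resize(np.clip(s["color"].astype(float)*1.8,0,255).astype(np.uint8)[p[1]-40:p[1]+30,p[0]-35:p[0]+35,::-1],None,fx=5.7,fy=5.7,interpolation=cv2.INTER_CUBIC)
b=cv2.resize(np.clip(w["color"].astype(float)*2,0,255).astype(np.uint8)[180:380,190:390,::-1],None,fx=2,fy=2)
h=min(a.shape[0],b.shape[0]); cv2.imwrite("pics/r12.png",np.hstack([a[:h],b[:h]]))
E
```

```text
[0.4983 0.1221 0.1269] 18.15 F [-0.2172 -0.6281 -0.1671] T [ 0.0523  0.0537 -0.0361] w 0.021166279598178635 yaw 81.27002664746476 q6 43.99673772634719
[299 178]
```

View pics/r12.png

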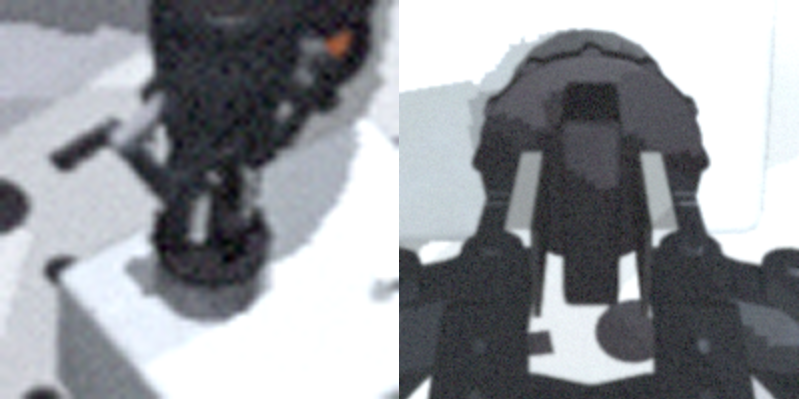

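Emit:
send_rows(
  series=[
    [-0.7, 0, 0, 0, -0.5],
    [-0.7, 0, 0, 0, -1],
    [-0.7, 0, 0, 0, -1],
    [-0.7, 0, 0, 0, -1],
    [-0.7, 0, -0.3, -3, -1],
    [-0.7, 0, -0.4, -5, -1],
  ],
)

```text
time: 18.85
eef_pos: [0.4979, 0.1223, 0.1271]
tcp_rot: [88.5, 88.3, -15.2]
force: [-1.6, 1.2, 2.7]
width: 0.0119
```

```bash
python3 -c "
from st import *; st()"
```

```text
[0.4979 0.1223 0.1271] 18.85 F [-1.5632  1.1505  2.6999] T [0.3406 0.4469 0.2706] w 0.011943096944535388 yaw 76.1725965814399 q6 38.7619292984525
```

Emit:
send_rows(
  series=[
    [0, 0, 0, -2, -1],
    [0, 0, 0, -4, -1],
    [0, 0, 0, -4, -1],
  ],
)

```text
time: 19.15
eef_pos: [0.4977, 0.1225, 0.1271]
tcp_rot: [88.8, 88.3, -18.8]
force: [-1.9, 0.2, 1.4]
width: 0.0122
```

```bash
python3 -c "
from st import *; st()"
```

```text
[0.4977 0.1225 0.1271] 19.15 F [-1.9258  0.1919  1.4113] T [0.4346 0.6243 0.2517] w 0.01224333008703429 yaw 72.19192254634412 q6 34.70730526358042
```

Emit:
send_rows(
  series=[
    [0, 0, 0, -2, -1],
    [0, 0, 0, -4, -1],
    [0, 0, 0, -4, -1],
  ],
)

```text
time: 19.45
eef_pos: [0.4977, 0.1226, 0.1271]
tcp_rot: [88.6, 88.3, -22.9]
force: [-2.0, 0.1, 1.5]
width: 0.0123
```

```bash
python3 -c "
from st import *; st()"
```

```text
[0.4977 0.1226 0.1271] 19.45 F [-1.9844  0.1263  1.508 ] T [0.2665 0.5477 0.6109] w 0.012275841699011482 yaw 68.27630304814275 q6 30.726302530404247
```

Emit:
send_rows(
  series=[
    [0, 0, 0, 1, -1],
    [0, 0, 0, 1, -0.4],
    [0, 0, 0, 1, -0.2],
    [0, 0, 0, 1, 0],
    [0, 0, 10, 1, 0],
    [0, 0, 35, 1, 0],
    [0, 0, 70, 1, 0],
    [0, 0, 90, 1, 0],
    [-30, 25, 90, 1, 0],
    [-60, 50, 90, 1, 0],
    [-60, 50, 90, 1, 0],
    [-60, 50, 90, 1, 0],
  ],
)

```text
time: 20.65
eef_pos: [0.4375, 0.1732, 0.2182]
tcp_rot: [91.4, 88.3, -19.1]
force: [0.8, 0.3, -0.2]
width: 0.0426
```

```bash
python3 - <<'E'
from st import *; st()
from h import *
import pickle
w=env.camera("wrist"); s=env.camera("scene"); pickle.dump((w,s),open("f1.pkl","wb"))
p=proj(s,(.4975,.1221,.15))[0].astype(int)
a=cv2.resize(np.clip(s["color"].astype(float)*1.8,0,255).astype(np.uint8)[p[1]-35:p[1]+25,p[0]-30:p[0]+30,::-1],None,fx=6.5,fy=6.5,interpolation=cv2.INTER_CUBIC)
q=proj(w,(.4975,.1221,.15))[0].astype(int); print(q)
b=cv2.resize(np.clip(w["color"].astype(float)*2.2,0,255).astype(np.uint8)[max(q[1]-60,0):,max(q[0]-60,0):,::-1][:120,:120],None,fx=3.25,fy=3.25,interpolation=cv2.INTER_CUBIC)
h=min(a.shape[0],b.shape[0]); cv2.imwrite("pics/r13.png",np.hstack([a[:h],b[:h]])); cv2.imwrite("pics/w13.png",w["color"][:,:,::-1])
E
```

```text
[0.4375 0.1732 0.2182] 20.65 F [ 0.82    0.2704 -0.195 ] T [0.0087 0.0573 0.0169] w 0.04263232856729533 yaw 69.67649793885866 q6 21.98942639322192
[320 119]
```

View pics/r13.png

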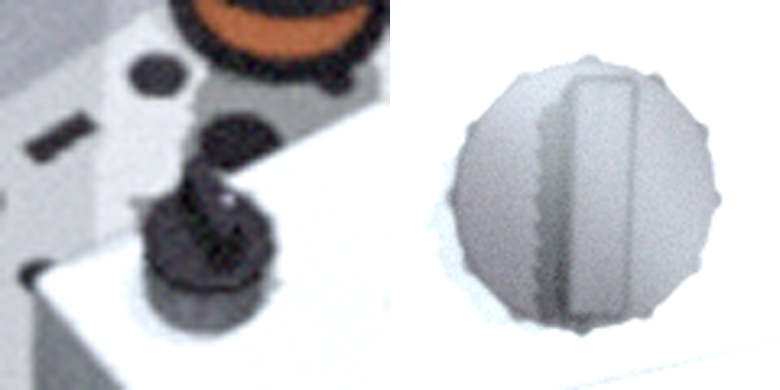

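View pics/w13.png

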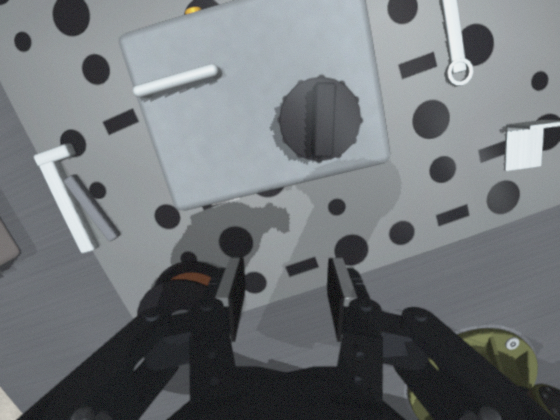

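Emit:
send_rows(
  series=[
    [-15, -40, 0, 0, 0],
    [-30, -80, 0, 0, 0],
    [-30, -80, 0, 0, 0],
    [-30, -80, 0, 0, 0],
    [-30, -80, 0, 0, 0],
  ],
)

```text
time: 21.25
eef_pos: [0.4083, 0.0922, 0.2173]
tcp_rot: [88.2, 88.3, -22.5]
force: [-0.6, 0.3, 0.3]
width: 0.0425
```

```bash
python3 - <<'E'
from st import *; st()
from h import *
import pickle
w=env.camera("wrist"); pickle.dump(w,open("f2.pkl","wb")); v=pickle.load(open("f1.pkl","rb"))[0]
for k,c in enumerate((v,w)):
    q=proj(c,(.4975,.1221,.148))[0].astype(int); x,y=q[0]-60,q[1]-60; x=max(x,0);y=max(y,0); print(x,y)
    globals()["b%d"%k]=cv2.resize(np.clip(c["color"].astype(float)*1.6,0,255).astype(np.uint8)[y:y+120,x:x+100,::-1],None,fx=4,fy=4,interpolation=cv2.INTER_CUBIC)
cv2.imwrite("pics/f12.png",np.hstack([b0,b1]))
E
```

```text
[0.4083 0.0922 0.2173] 21.25 F [-0.5535  0.2855  0.2967] T [0.007  0.0526 0.0397] w 0.042487330450842 yaw 69.54476288179555 q6 27.268049512407682
260 59
148 61
```

View pics/f12.png

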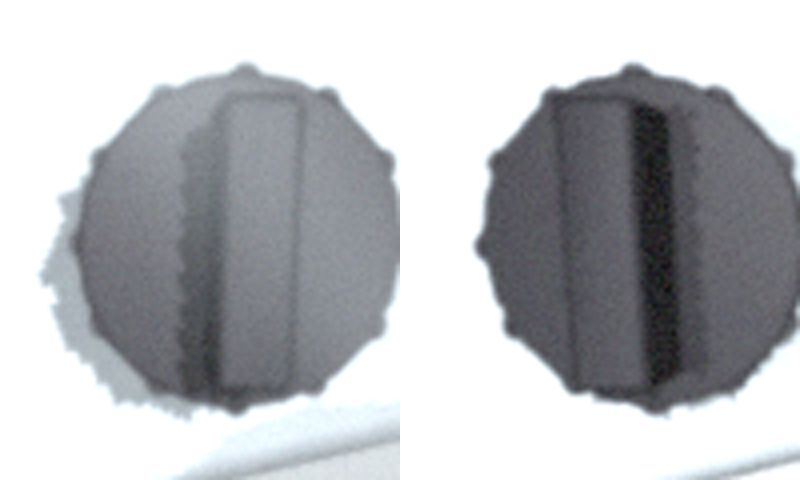

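```bash
python3 - <<'E'
from h import *
import pickle
np.set_printoptions(precision=4,suppress=True)
w=pickle.load(open("f2.pkl","rb")); v=pickle.load(open("f1.pkl","rb"))[0]
a=lambda u,y:(260+(u+.5)/4-.5,59+(y+.5)/4-.5); b=lambda u,y:(148+(u-400+.5)/4-.5,61+(y+.5)/4-.5)
print("flange knobs")
for p,q in [((247,67),(632,67)),((328,95),(720,92)),((165,92),(552,95)),((238,408),(656,412)),((80,243),(480,245)),((98,156),(494,160)),((390,158),(787,158)),((97,328),(508,328))]: print(*tri([(v,a(*p)),(w,b(*q))]))
print("bar")
B=[]
for p,q in [((226,97),(555,97)),((300,97),(632,100)),((297,388),(650,388)),((222,386),(572,390))]: r=tri([(v,a(*p)),(w,b(*q))]);B.append(r[0]);print(*r)
B=np.array(B);print(B.mean(0)); d=B[0]+B[1]-B[2]-B[3]; print(np.degrees(np.arctan2(d[1],d[0])))
E
```

```text
flange knobs
[0.5275 0.1111 0.1482] [2.0006790538202077e-05, 2.0006790538269762e-05]
[0.5177 0.0978 0.1455] [5.380137131363871e-05, 5.380137131365588e-05]
[0.5284 0.127  0.149 ] [0.00011429525577384445, 0.00011429525577377553]
[0.467  0.1335 0.1474] [0.0005099836257309977, 0.0005099836257309948]
[0.5084 0.1516 0.1501] [2.2896246250773105e-05, 2.2896246250650448e-05]
[0.5221 0.1428 0.1479] [0.00012679004067283624, 0.00012679004067271105]
[0.5023 0.0904 0.146 ] [0.0003324865695866391, 0.00033248656958651115]
[0.4922 0.1542 0.148 ] [0.00010415562293389027, 0.00010415562293381055]
bar
[0.5223 0.1198 0.1765] [0.00016968081174967587, 0.00016968081174958255]
[0.5177 0.1081 0.175 ] [0.00023207727067056462, 0.00023207727067047772]
[0.4725 0.1242 0.1789] [2.3211537109814343e-05, 2.321153710979403e-05]
[0.4773 0.1365 0.1805] [0.00027688424827926946, 0.0002768842482793003]
[0.4974 0.1222 0.1777]
-19.92356577361996
```

```bash
python3 - <<'E'
from h import *
import pickle
np.set_printoptions(precision=2,suppress=True)
w=pickle.load(open("f2.pkl","rb")); v=pickle.load(open("f1.pkl","rb"))[0]
C=np.array([.4974,.1222]); z0=.148; phi=np.radians(np.arange(0,360,3)); out=[]
for c in (v,w):
    g=cv2.GaussianBlur(cv2.cvtColor(c["color"],cv2.COLOR_RGB2GRAY).astype(np.float32),(0,0),.7)
    rs=np.arange(.027,.037,.0001); R=[]
    for f in phi:
        P=np.array([[C[0]+r*np.cos(f),C[1]+r*np.sin(f),z0] for r in rs])
        px=cv2.projectPoints(P,np.array(c["rvec"],float),np.array(c["tvec"],float),c["mtx"],np.array([c["k1"],0,0,0.]))[0].reshape(-1,2).astype(np.float32)
        s=cv2.remap(g,px[:,:1].copy(),px[:,1:].copy(),cv2.INTER_LINEAR).ravel()
        d=np.gradient(s); R.append((rs[np.argmax(d)],d.max()))
    o,_=ray(c,(285,209)); sl=(np.r_[C,z0]-o); sl=-sl[:2]/sl[2]*1.0
    out.append((np.array(R),sl)); print(sl, np.median(np.array(R)[:,0]))
(A,sa),(B,sb)=out
n=np.c_[np.cos(phi),np.sin(phi)]
# a point at height z0+dz seen on plane z0 moves outward along slope: shift = dz*(horizontal dir of ray per unit down)
k=n@(sa-sb); y=A[:,0]-B[:,0]
M=np.c_[k,k*n[:,0]*.032,k*n[:,1]*.032,]
Mx=np.c_[M,n]  # common xy offset between views
ok=(A[:,1]>np.percentile(A[:,1],10))&(B[:,1]>np.percentile(B[:,1],10))
for it in range(6):
    for name,Q in (("plane",M),("plane+xy2",np.c_[M,n@np.array([-(sa-sb)[1],(sa-sb)[0]])])):
        x,*_=np.linalg.lstsq(Q[ok],y[ok],rcond=None)
        if it==5: print(name,"dz mm",x[0]*1e3,"tilt x,y deg",np.degrees(x[1:3]),"rms",np.std((y-Q@x)[ok])*1e3,ok.sum())
    ok&=np.abs(y-Q@x)<3*np.std((y-Q@x)[ok])
E
```

```text
[-0.05 -0.1 ] 0.03194999999999997
[0.07 0.23] 0.03194999999999997
plane dz mm -3.9079920233249346 tilt x,y deg [ 2.19 -3.42] rms 0.7797550429069335 96
plane+xy2 dz mm -3.917692433024728 tilt x,y deg [ 2.19 -3.44] rms 0.7791202760433847 96
```

```bash
python3 - <<'E'
from h import *
import pickle
np.set_printoptions(precision=4,suppress=True)
w=pickle.load(open("f2.pkl","rb")); v=pickle.load(open("f1.pkl","rb"))[0]
def edge(c,x0,y0,ox,pts,mode):
    g=cv2.GaussianBlur(cv2.cvtColor(c["color"],cv2.COLOR_RGB2GRAY).astype(np.float32),(0,0),.8)
    (u1,v1),(u2,v2)=pts; r=[]
    for y in np.arange(v1+15,v2-15,4):
        xc=u1+(u2-u1)*(y-v1)/(v2-v1); xs=x0+(xc-ox+np.arange(-10,10.1,.5)+.5)/4-.5; yy=np.full_like(xs,y0+(y+.5)/4-.5)
        s=cv2.remap(g,xs.astype(np.float32)[:,None],yy.astype(np.float32)[:,None],cv2.INTER_LINEAR).ravel()
        i=np.argmin(s) if mode=="dark" else np.argmax(np.gradient(s)*(1 if mode=="up" else -1)); r.append((xs[i],yy[i]))
    r=np.array(r,np.float32); l=np.polyfit(r[:,1],r[:,0],1)
    for _ in range(3):
        e=r[:,0]-np.polyval(l,r[:,1]); k=np.abs(e)<=max(2*e.std(),.1); l=np.polyfit(r[k,1],r[k,0],1)
    print(mode,l,np.std(e[k]),k.sum()); return l
AL=edge(v,260,59,0,((226,97),(222,386)),"up"); AR=edge(v,260,59,0,((300,97),(297,388)),"dark")
BL=edge(w,148,61,400,((555,97),(572,390)),"dark"); BR=edge(w,148,61,400,((632,100),(650,388)),"down")
for n,a,b in (("L",AL,BL),("R",AR,BR)):
    for s,e in ((97,97),(170,170),(240,243),(310,315),(386,388)):
        ya,yb=59+(s+.5)/4-.5,61+(e+.5)/4-.5
        print(n,*tri([(v,(np.polyval(a,ya),ya)),(w,(np.polyval(b,yb),yb))]))
E
```

```text
up [ -0.0386 320.1653] 0.34142425150027783 63
dark [ -0.0509 339.4534] 0.25639199880930946 62
dark [  0.0639 181.6158] 0.3027527661543848 64
down [  0.0662 198.7165] 0.4326009521094236 63
L [0.5221 0.1193 0.1768] [0.00016422147671743821, 0.00016422147671753902]
L [0.5112 0.1236 0.1767] [0.0001375241302546777, 0.000137524130254426]
L [0.5003 0.1279 0.1767] [0.00013828295867403958, 0.00013828295867411293]
L [0.4892 0.1322 0.1768] [0.000341908513838023, 0.00034190851383786205]
L [0.4772 0.1369 0.1769] [0.00012097385992507141, 0.00012097385992501409]
R [0.5177 0.1082 0.1782] [1.894270475449424e-05, 1.894270475441975e-05]
R [0.5069 0.1124 0.1776] [9.498563745123508e-06, 9.498563745085357e-06]
R [0.496  0.1165 0.1772] [0.00024888951111771144, 0.0002488895111177286]
R [0.4848 0.1208 0.1768] [0.00043638689307052674, 0.00043638689307054696]
R [0.4728 0.1254 0.1765] [0.00019878656662346682, 0.000198786566623508]
```

```bash
python3 -c "
from st import *; st(); print(env.hand_in())"
```

```text
[0.4083 0.0925 0.2172] 21.3 F [-0.4341 -0.2754 -0.6135] T [ 0.0501  0.0089 -0.0092] w 0.04243802337254661 yaw 69.58114287941606 q6 27.270535929416255
the job is handed in; nothing more can be done
None
```

I screwed the black cap into the tank's filler neck until it was tight, let go and backed the gripper clear. The job is handed in at 21.3 s, and the two blue look-alikes were not touched.

**Sequence:** I lifted the cap from the stand and set it on the thread ridges with about 5 N. Turning backward about 77° brought it over the gaps, where it dropped 9.4 mm. I then screwed it forward about 78°.

**Last checks:**
- **Flush:** two wrist views put the top of the grip bar level at 176.5 to 178.2 mm. Flush would be 177 mm, or 176.4 mm from the rim height I measured (139.4 mm).
- **Position:** the cap's axis is at (0.4974, 0.1222), against (0.4975, 0.1221) measured for the neck.
- **Forces:** the highest reading I saw was about 12.5 N. Final tightening torque was 0.61 N m, which is tight and under the 0.8 limit.

**What failed or disagreed:**
- **First grasp:** it slipped off the bar without moving the cap. The finger tips turned out to be about 25 to 30 mm above the reported TCP, so I gripped lower the second time.
- **First drop:** it caught after 3 mm at about 12 N. I eased off and turned 5° more.
- **Tilt:** the tool tilted up to 1.7° while screwing, so I let go and gripped again before the final tightening.
- **Flange measurements:** hand-picked points on the flange scattered by ±2 mm. An outline fit gave a false low, tilted result because it mixed the flange's top and bottom edges. I relied on the grip-bar edges instead.

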